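# Clear the mosaic board and slide it under the inspection lamp

## Robot

A 6-joint arm with a two-finger parallel gripper is mounted at the origin on the work surface. World frame = base frame: x ahead of the robot, y to its left, z up, the work surface at z = 0. Lengths are in m, angles in rad, forces in N, time in s.
With the tool pointing down it reaches from about 0.325 to 0.925 m from the base axis. Payload 3.1 kg.
Tool frame: the origin (TCP) lies midway between the tips of the shut fingers; the grasp point (between the pads) lies 19 mm behind it (manip.grip_point_offset is the distance from the TCP to the grasp point, in m); z points along the fingers, y is the line along which they close (so a half turn about z gives the same grasp; the last joint's range is limited). The gripper opens to 85 mm and grips with 20 to 120 N. Pads are 22 mm wide; open, the fingers measure 114 mm over their backs; the gripper's body (76 mm by 85 mm) begins 54 mm behind the grasp point. The pads swing forward as they close: fully open they stand 13 mm farther back than shut.
Start: joints at [1.038, 0.217, 1.613, -0, 1.311, -0.112], TCP at [0.255, 0.57, 0.231] pointing down, gripper open.
Joint ranges: [-2.75, 2.75], [-0.78, 2.1], [0.31, 2.55], [-1.13, 4.27], [0.13, 2.63], [-2.58, 2.58]. Speed limits (rad/s): [2.79, 2.79, 3.14, 3.14, 3.14, 3.14].

## Interface

Orientations are given as a 3x3 rotation matrix whose columns are the frame's x, y, z axes.
In Python, from bench import manip, effector, kinematics, camera gives the robot as it stands. The module is installed in compiled form; this text tells all that it offers. Calls block until the motion is done:
- manip.move_pose(position, orientation): joint-space move of the TCP to a pose.
- manip.movel(position, frame=None, max_speed=0.15, until_force=None): straight line of the TCP; frame=None keeps the orientation; max_speed is the mean speed in m/s. With until_force (N) it stops when the force on the tool has changed by that much, and returns True; else False.
- manip.move_j(angles): joint-space move.
- effector.gripper_open() and effector.close(f_grip=None): open the fingers fully, or close them until they stop; f_grip is the grip in N (None keeps the last).
- manip.sleep(seconds).
- kinematics.inverse_kinematics(position, orientation): joint angles nearest the present ones, or None.
- camera(name): name is "scene" or "side" or "wrist"; returns a dict with "image" (420x560x3 uint8, red, green, blue), "depth" (420x560 float32, m along the optical axis (not along the pixel's ray), 0 where there is no reading), "K" (3x3 intrinsics, pixels), "view" (4x4, takes a point from world to camera coordinates). Camera axes: x right, y up, looking along -z (the intrinsics and any distortion apply to the point x, -y, -z); pixel columns grow to the right and rows downward; lengths in m; the calibration is good to about 2 mm. A picture is of the moment at which its call begins.
A pose or a line that the arm cannot do raises manip.Unreachable and nothing moves.
- manip.finish_job(): hands the job in; it is judged then, once.
Readings, each from a call of its own:
- manip.current_time(): time.
- manip.current_q(): joint angles.
- manip.current_joint_velocities(): joint speeds.
- manip.current_joint_efforts(): joint torques, N m.
- manip.current_tool_pos(): TCP position.
- manip.current_ee_rot(): TCP orientation.
- manip.current_ft_force(): force on the tool from outside, world axes, zero at the start.
- manip.current_ft_torque(): the same for the moment, N m.
- manip.current_width(): finger opening in m.
- manip.current_grip_force(): force on a finger pad.
Only numpy, scipy, OpenCV 4.12 (cv2) and the standard library are available. Lean on these libraries where they do the work, as an engineer would, in place of code of your own. Each camera call takes 0.05 s, during which the arm holds its last target. There are 200 camera calls.

## Task

Put the red and the yellow sample bars lying on the round mosaic back into the trays of their own colours, flat on the tray floor. Then slide the mosaic board along the bench, without lifting it, under the lamp bar until it lies wholly within the round mark, and last of all push the lamp's switch lever over to on. Leave everything else where it stands.

Things in the scene. Friction and masses are not known exactly. Their poses are not given: they have to be found in the camera images.
- board: Round mosaic on a thick dark wooden board: a disc 130 mm in diameter and 28 mm thick, about 0.45 kg, lying flat on the bench, stones (blue, white, brass) on top. Too wide to grip. Origin: centre of its underside; z up.
- bar_red: Red glass colour-sample bar, a block 20 mm wide (its x) x 70 mm long (its y) x 24 mm high (z), about 70 g. Starts lying on top of the board, side by side with the yellow bar, centres about 64 mm apart. Origin: centre of its underside.
- bar_yellow: Yellow glass colour-sample bar, the same size and axes as the red bar; starts on the board too. Origin: centre of its underside.
- tray_red: Low pale wooden tray, fixed, floor and label tab red: the slot of the red bar. Pocket 34 mm wide (x), 84 mm long (y), floor 3 mm above the bench, walls 5 mm thick, 12 mm high, label tab 20 mm wide at its +y end. Origin: underside, below the pocket's centre. The three trays stand in a row at the left, in any order.
- tray_yellow: The same tray with yellow floor and label tab: the storage slot of the yellow bar. Origin as for the red tray.
- tray_green: The same tray with green floor and tab, already filled by its own green bar (fixed, 20 x 70 mm, top at 27 mm). Leave it. Origin as for the red tray.
- mark (a point): Centre of the round mark on the bench under the lamp: a flat grey disc in a white ring with a thin black edge, 160 mm over all, at bench height. Axes are the lamp's: y along the light bar, x away from the robot. The way to it lies between the lamp's posts, under the bar.
- light_bar (a point): Middle of the underside of the lamp's straight aluminium LED bar: 390 mm long (y), 50 mm wide (x), 25 mm thick, underside 155 mm above the bench, centre line 55 mm nearer the robot than the mark's centre, so it overhangs the board's near edge. It stands on two posts 18 mm thick at y = -180 and +180 mm, feet 60 mm across, 10 mm high. Fixed.
- switch (a joint): Lamp switch, a toggle lever. 0 = off (lever leans towards the robot), 1.0 rad = fully on (leans away from the robot). It stays where it is left; it may start slightly above 0.
- switch_tip (a point): Centre of the red ball (26 mm) at the free end of the steel lever (10 mm thick, 80 mm long). It pivots about the lamp's y, 22 mm above the bench, at x = -90, y = -270 mm from the mark, right of the right-hand post, on a grey block 70 x 50 mm, 25 mm high. Ball 92 mm high at either end, 102 mm half way; travels 77 mm along the lamp's +x from off to on.
- pigment_jar: Small round pigment jar with a black cap, upright, 42 mm across and 62 mm high, between the board and the trays. Bystander. Origin: centre of its underside.
- glue_bottle: Upright bottle with a red cap, 48 mm across and 150 mm high, at the back left of the lamp. Bystander. Origin: centre of its underside.
- tub: Clear plastic tub full of red mosaic stones, 100 x 120 mm, 55 mm high, at the near right. Bystander. Origin: centre of its underside.
- tile_stack: Stack of three small tiles in one block, 70 x 70 mm, 36 mm high, at the far left beyond the trays. Bystander. Origin: centre of its underside.
Not all that is in view belongs to the job. There is more than one size of the bar_yellow; the job needs the smallest.

How it is judged:
By the outcome, as a careful person would: the job done as asked, in the order asked, and still so for the second after the job is handed in, with the robot touching nothing.
It also fails if it takes over 72 s, if anything falls off the work surface, if the arm or the gripper's body presses on something with over 40 N, if the wrist force passes 120 N, or if a joint passes its speed limit or range.

## Working session

There is one attempt and no reset: what is moved stays moved. The work goes in short steps, each a Python script; the robot and the scene stay as the last script left them, time stands still between calls to the robot, and variables do not carry over. Pictures are saved under pics/ and viewed, at most 10 in all, crops included, and the job is handed in when it is done.

```bash
ls; mkdir -p pics
python3 - <<'E'
from bench import camera, manip
import cv2, pickle, numpy as np
for n in ("scene","side"):
    d=camera(n); pickle.dump(d,open(n+"0.pkl","wb"))
    cv2.imwrite(f"pics/{n}0.png",d["image"][:,:,::-1])
    print(n,d.keys(),d["K"].tolist(),np.round(d["view"],3).tolist(),(d["depth"]>0).mean())
print(manip.current_time(), manip.current_ee_rot(), manip.grip_point_offset)
E
```

```text
pics
scene dict_keys(['image', 'depth', 'K', 'view']) [[509.0789594647717, 0.0, 283.8553146245276], [0.0, 509.0789594647717, 213.39727838078613], [0.0, 0.0, 1.0]] [[0.588, 0.809, -0.01, -0.309], [-0.618, 0.457, 0.64, 0.269], [0.522, -0.37, 0.768, -1.939], [0.0, 0.0, 0.0, 1.0]] 0.9961734693877551
side dict_keys(['image', 'depth', 'K', 'view']) [[379.54595383280383, 0.0, 279.95517779267215], [0.0, 379.54595383280383, 213.84996308792563], [0.0, 0.0, 1.0]] [[-0.999, -0.038, -0.02, 0.527], [0.011, -0.677, 0.736, -0.074], [-0.041, 0.735, 0.677, -0.945], [0.0, 0.0, 0.0, 1.0]] 0.9960841836734694
0.1 [[-9.12763706e-01  4.08486486e-01 -1.09887100e-03]
 [ 4.08487902e-01  9.12761744e-01 -1.90567754e-03]
 [ 2.24563884e-04 -2.18830880e-03 -9.99997580e-01]] 0.0187
```

View pics/scene0.png

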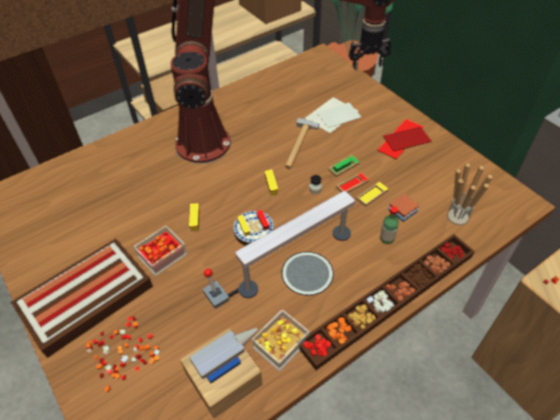

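View pics/side0.png

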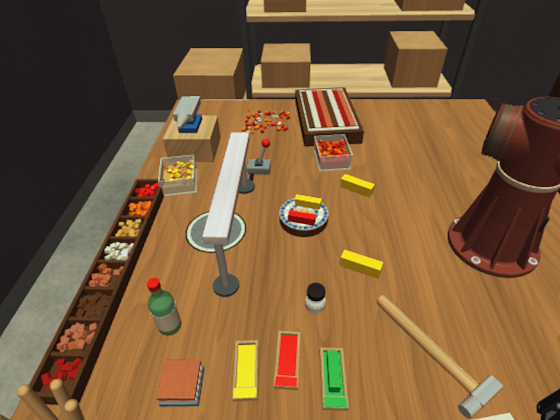

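The scene view shows the board at (254,226) carrying the red and yellow bars, with trays at (345,164) green, (352,184) red and (373,193) yellow. The mark is at (307,272), the lever ball at (208,272) and the jar at (316,184). Two larger yellow decoy bars lie on the bench at (194,215) and (271,181). The side view agrees: board at (303,215), trays along the bottom edge.

```bash
cat > h.py <<'E'
import numpy as np, cv2, pickle
def cloud(d):
    K,V=d["K"],d["view"]; z=d["depth"].astype(float); h,w=z.shape
    u,v=np.meshgrid(np.arange(w),np.arange(h))
    P=np.stack([(u-K[0,2])/K[0,0]*z,-(v-K[1,2])/K[1,1]*z,-z,np.ones_like(z)],-1)
    W=P@np.linalg.inv(V).T
    W=W[...,:3]; W[z<=0]=np.nan
    return W
def masks(img):
    H=cv2.cvtColor(img,cv2.COLOR_RGB2HSV).astype(int); h,s,v=H[...,0],H[...,1],H[...,2]
    return dict(red=((h<5)|(h>174))&(s>190)&(v>120),yellow=(h>24)&(h<34)&(s>170)&(v>120),green=(h>45)&(h<80)&(s>130)&(v>70))
def rect(P):
    (c,wh,a)=cv2.minAreaRect(P[:,:2].astype(np.float32)*1000)
    w,l=wh
    if w>l: w,l=l,w; a+=90
    # a: direction of short side in deg
    return np.round(c,1),round(w,1),round(l,1),round(a%180,1)
def blobs(d,minpix=25):
    W=cloud(d)
    for n,m in masks(d["image"]).items():
        k,L,S,C=cv2.connectedComponentsWithStats(m.astype(np.uint8),connectivity=8)
        for i in range(1,k):
            if S[i,4]<minpix: continue
            P=W[L==i]; P=P[np.isfinite(P[:,0])]
            if len(P)<10: continue
            zt=np.percentile(P[:,2],90); T=P[abs(P[:,2]-zt)<.005]
            yield n,S[i,4],C[i].round(),zt,P,T
E
python3 - <<'E'
from h import *
for n in ("scene","side"):
    d=pickle.load(open(n+"0.pkl","rb")); print(n)
    for c,s,px,zt,P,T in blobs(d):
        m=P.mean(0)
        if 0.15<m[0]<0.95 and abs(m[1])<.7: print(c,s,px,"z",P[:,2].min().round(3),zt.round(3),"top",rect(T) if len(T)>5 else "", "all",rect(P))
E
```

```text
scene
red 1001 [403. 138.] z -0.004 0.019 top (array([438.1, 613.3]), 118.3, 189.3, 165.1) all (array([454.1, 620.8]), 139.5, 227.3, 11.1)
red 27 [362. 177.] z 0.006 0.016 top (array([503.7, 356. ]), 16.1, 35.1, 96.4) all (array([503.3, 360.5]), 18.8, 32.1, 67.6)
red 108 [350. 184.] z -0.005 0.007 top (array([499.4, 307. ]), 25.9, 76.9, 2.5) all (array([497.2, 309.6]), 29.4, 82.2, 1.4)
red 39 [394. 209.] z 0.029 0.153 top (array([750.9, 246.5]), 17.0, 19.8, 35.9) all (array([722., 287.]), 17.8, 120.2, 35.1)
red 83 [262. 218.] z 0.001 0.055 top (array([476.9, -51.6]), 15.9, 68.3, 71.2) all (array([459.7, -42.1]), 21.6, 107.5, 66.3)
red 118 [169. 239.] z 0.024 0.046 top (array([ 370.5, -332. ]), 24.2, 67.7, 93.6) all (array([ 364.8, -331.7]), 32.4, 79.0, 98.6)
red 178 [154. 251.] z 0.026 0.045 top (array([ 379.7, -387.9]), 54.1, 80.9, 113.5) all (array([ 374.7, -386.4]), 59.7, 79.3, 102.5)
red 179 [452. 250.] z 0.005 0.033 top (array([916.6, 356.4]), 49.7, 64.6, 121.9) all (array([915.5, 361.3]), 56.5, 70.8, 145.7)
red 262 [ 68. 279.] z 0.044 0.058 top (array([ 330.1, -626.9]), 14.8, 2
[... 3121 characters left out ...]
, 61.3) all (array([ 312.8, -207.8]), 30.9, 90.6, 61.3)
yellow 139 [308. 199.] z 0.041 0.053 top (array([ 457. , -106.5]), 22.4, 68.7, 75.6) all (array([ 457. , -106.5]), 22.4, 68.7, 75.6)
yellow 365 [362. 259.] z -0.003 0.033 top (array([336.1,  85. ]), 28.7, 92.2, 65.1) all (array([332.3,  76.6]), 49.4, 92.4, 69.7)
yellow 962 [245. 372.] z -0.0 0.013 top (array([578.3, 364.3]), 37.8, 59.6, 7.0) all (array([580.6, 340.7]), 37.7, 106.8, 6.1)
green 794 [333. 373.] z -0.001 0.028 top (array([417. , 341.5]), 20.0, 69.4, 0.3) all (array([415.9, 339.7]), 32.5, 82.4, 0.3)
green 223 [335. 402.] z 0.009 0.014 top (array([415.8, 395.4]), 16.8, 38.9, 91.6) all (array([415.8, 395.4]), 16.8, 38.9, 91.6)
```

```bash
python3 - <<'E'
from bench import camera, manip, kinematics
import cv2, pickle, numpy as np
R=np.array([[-1,0,0],[0,1,0],[0,0,-1.]])
d=camera("wrist"); C=np.linalg.inv(d["view"]); Rt=manip.current_ee_rot()
print("cam in tool",np.round(Rt.T@(C[:3,3]-manip.current_tool_pos()),3),np.round(Rt.T@C[:3,:3],2).tolist(),d["K"].tolist())
for i,p in enumerate([(.47,.33,.36),(.47,-.07,.36)]):
    t=manip.current_time(); manip.move_pose(np.array(p),R); manip.sleep(.15)
    d=camera("wrist"); pickle.dump(d,open(f"w{i}.pkl","wb")); cv2.imwrite(f"pics/w{i}.png",d["image"][:,:,::-1])
    print(manip.current_time()-t,manip.current_tool_pos(),manip.current_q().round(2))
a,b=[cv2.imread(f"pics/w{i}.png") for i in (0,1)]
cv2.imwrite("pics/w01.png",cv2.resize(np.hstack([a,b]),(800,300)))
E
python3 - <<'E'
import sys; sys.path.insert(0,'.')
from h import *
for n in ("w0","w1"):
    d=pickle.load(open(f"{n}.pkl","rb")); print(n)
    for c,s,px,zt,P,T in blobs(d,150):
        print(c,s,px,"z",P[:,2].min().round(3),zt.round(3),"top",rect(T))
E
```

```text
cam in tool [ 0.078 -0.001 -0.141] [[0.0, 0.95, 0.31], [1.0, -0.0, 0.0], [0.0, 0.31, -0.95]] [[309.8152628439175, 0.0, 277.1847834319576], [0.0, 309.8152628439175, 207.13940558574427], [0.0, 0.0, 1.0]]
1.5083000000000002 [0.46927177 0.33073917 0.35927012] [ 0.49  0.03  1.58  0.    1.53 -1.08]
1.6833999999999998 [ 0.47024887 -0.06916149  0.35996341] [-0.29 -0.19  1.79  0.    1.54 -1.87]
w0
red 4802 [485. 132.] z 0.002 0.015 top (array([449.4, 628.5]), 89.9, 160.9, 163.3)
red 611 [ 21. 164.] z 0.045 0.052 top (array([471.2, -46.1]), 20.4, 67.2, 76.5)
w1
red 2229 [67. 88.] z 0.029 0.043 top (array([ 370.9, -366.1]), 80.3, 94.4, 5.9)
red 860 [507. 177.] z -0.001 0.003 top (array([500.2, 308. ]), 31.4, 76.2, 177.8)
red 218 [543. 179.] z 0.009 0.013 top (array([500.7, 359. ]), 17.2, 37.1, 88.1)
red 208 [110. 245.] z 0.096 0.109 top (array([ 577.8, -305.1]), 17.2, 20.8, 163.5)
green 760 [541. 123.] z -0.0 0.026 top (array([414.8, 327.1]), 18.9, 48.0, 0.3)
```

View pics/w01.png

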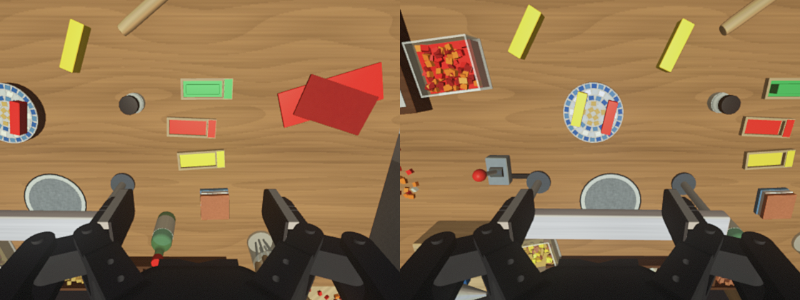

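The left half (trays view) shows green, red and yellow trays at about (207,89), (191,127) and (201,160), and the jar at (131,103). The right half shows the bars on the board at (579,108) yellow and (610,117) red, the lever at (480,176) and the mark at (610,198). The mark is partly hidden by the fingers.

```bash
cat > m.py <<'E'
from h import *
def masks2(img):
    H=cv2.cvtColor(img,cv2.COLOR_RGB2HSV).astype(int); h,s,v=H[...,0],H[...,1],H[...,2]
    return dict(red=((h<6)|(h>172))&(s>150)&(v>90),yellow=(h>24)&(h<36)&(s>130)&(v>110),green=(h>45)&(h<85)&(s>100)&(v>60))
import h as _h; _h.masks=masks2
def circ(P):
    A=np.c_[2*P[:,:2],np.ones(len(P))]; s=np.linalg.lstsq(A,(P[:,:2]**2).sum(1),rcond=None)[0]
    return s[:2].round(4),np.sqrt(s[2]+s[0]**2+s[1]**2).round(4)
def greyfit(d,lo,hi,box):
    W=cloud(d); s=cv2.cvtColor(d["image"],cv2.COLOR_RGB2HSV)[...,1]
    m=(W[...,2]>lo)&(W[...,2]<hi)&(W[...,0]>box[0])&(W[...,0]<box[1])&(W[...,1]>box[2])&(W[...,1]<box[3])
    return W,m,s
E
python3 - <<'E'
from m import *
for n in ("w0","w1"):
    d=pickle.load(open(n+".pkl","rb")); print(n)
    for c,s,px,zt,P,T in blobs(d,150):
        m=P.mean(0)
        if .4<m[0]<.65 and -.15<m[1]<.45: print(c,s,px,"z",P[:,2].min().round(3),zt.round(3),"top",rect(T),"mean",T.mean(0).round(4))
for n in ("scene0","side0","w0","w1"):
    d=pickle.load(open(n+".pkl","rb")); print(n)
    W,m,s=greyfit(d,.16,.2,(.5,.85,-.35,.3)); 
    if m.sum()>50: print(" bar",rect(W[m]),np.median(W[m][:,2]).round(3))
    W,m,s=greyfit(d,-.006,.006,(.53,.8,-.2,.15)); m&=(s<70)
    P=W[m]
    if len(P)>50:
        hull=cv2.convexHull(P[:,:2].astype(np.float32))[:,0]; print(" mark",len(P),cv2.minEnclosingCircle(P[:,:2].astype(np.float32)),P[:,2].mean().round(4),"extent",P.min(0).round(3),P.max(0).round(3),"hullcirc",circ(hull))
    W,m,s=greyfit(d,.02,.036,(.37,.56,-.17,.02)); P=W[m]
    if len(P)>50: 
        hull=cv2.convexHull(P[:,:2].astype(np.float32))[:,0]; print(" board",cv2.minEnclosingCircle(P[:,:2].astype(np.float32)),np.median(P[:,2]).round(4),circ(hull))
    W,m,s=greyfit(d,.05,.075,(.35,.5,.1,.28)); P=W[m]
    if len(P)>20: print(" jar",P.mean(0).round(3),P[:,2].max())
E
```

```text
w0
red 673 [ 21. 164.] z 0.032 0.052 top (array([471.6, -46.2]), 21.7, 68.5, 75.4) mean [ 0.471  -0.0456  0.0506]
red 953 [262. 178.] z -0.0 0.003 top (array([500.4, 304.8]), 31.8, 82.6, 177.7) mean [0.5002 0.3047 0.0022]
red 215 [296. 180.] z 0.01 0.013 top (array([501.4, 359.6]), 14.9, 37.0, 87.5) mean [0.5009 0.3595 0.0116]
yellow 220 [309. 223.] z 0.01 0.013 top (array([575.1, 382.1]), 15.4, 39.8, 92.2) mean [0.5741 0.3822 0.0117]
yellow 851 [276. 224.] z -0.0 0.003 top (array([580.4, 328. ]), 31.7, 83.5, 4.1) mean [0.5804 0.3278 0.0022]
green 243 [319. 124.] z 0.009 0.013 top (array([414., 393.]), 15.8, 35.9, 92.5) mean [0.414  0.3929 0.0116]
green 1160 [283. 124.] z -0.001 0.026 top (array([415.3, 339.2]), 20.0, 68.7, 1.4) mean [0.4151 0.3389 0.0256]
w1
red 581 [292. 165.] z 0.034 0.052 top (array([471.4, -47.9]), 18.2, 68.1, 77.1) mean [ 0.4717 -0.0479  0.0505]
red 889 [508. 177.] z -0.001 0.003 top (array([500.3, 308.2]), 32.2, 77.5, 177.7) mean [0.5    0.3077 0.002 ]
red 238 [543. 179.] z 0.009 0.013 top (array([501.2, 359.2]), 17.6, 38.1, 88.7) mean [0.5007 0.3592 0.0115]
y
[... 1438 characters left out ...]
ent [ 0.532 -0.136 -0.003] [0.724 0.15  0.006] hullcirc (array([ 0.5996, -0.0092]), np.float64(0.1499))
 board ((0.4671860337257385, -0.07899409532546997), 0.06521457433700562) 0.027 (array([ 0.4679, -0.0747]), np.float64(0.0611))
 jar [0.443 0.193 0.06 ] 0.0629242297811407
w1
 bar (array([ 671.8, -115.1]), 151.0, 545.7, 20.0) 0.178
 mark 3578 ((0.616980254650116, -0.025689713656902313), 0.17239396274089813) -0.0004 extent [ 0.532 -0.198 -0.004] [0.722 0.147 0.006] hullcirc (array([ 0.5999, -0.0228]), np.float64(0.1485))
 board ((0.46674737334251404, -0.08079002052545547), 0.06494753062725067) 0.0269 (array([ 0.4666, -0.0806]), np.float64(0.0644))
 jar [0.443 0.189 0.06 ] 0.06360306022823364
```

```bash
cat > act.py <<'E'
from bench import camera, manip, effector, kinematics
import numpy as np
def Rd(a):
    a=np.radians(a); c,s=np.cos(a),np.sin(a)
    return np.array([[-s,c,0],[c,s,0],[0,0,-1.]])
def pick(x,y,a,z=.038):
    manip.move_pose([x,y,.13],Rd(a)); 
    hit=manip.movel([x,y,z],max_speed=.12,until_force=12)
    effector.close(f_grip=50); print("pick",hit,manip.current_tool_pos().round(4),"w",manip.current_width(),manip.current_grip_force())
    manip.movel([x,y,.26],max_speed=.3)
    print("held",manip.current_width(),manip.current_time())
def place(x,y,a,z=.014):
    manip.move_pose([x,y,.26],Rd(a)); manip.movel([x,y,.06],max_speed=.25)
    hit=manip.movel([x,y,z],max_speed=.06,until_force=6)
    print("place",hit,manip.current_tool_pos().round(4),manip.current_width(),manip.current_ft_force().round(1))
    effector.gripper_open(); manip.movel([x,y,.26],max_speed=.3); print(manip.current_time())
E
python3 - <<'E'
from act import *; import cv2,pickle
u=np.array([np.cos(np.radians(75)),np.sin(np.radians(75))])*.005
pick(.4717+u[0],-.0475+u[1],75)
place(.5003,.3055,-2)
d=camera("wrist"); pickle.dump(d,open("w2.pkl","wb")); a=d["image"]
d=camera("side"); pickle.dump(d,open("s2.pkl","wb")); b=d["image"]
cv2.imwrite("pics/p2.png",cv2.resize(np.hstack([a,b]),(800,300))[:,:,::-1])
E
```

```text
pick False [ 0.4735 -0.0428  0.0385] w 0.018524456427281802 50.83615958690643
held 0.01859054957726471 6.6917
place True [0.499  0.3049 0.0135] 0.018850273687152388 [-0.1 -1.   4.6]
11.7667
```

View pics/p2.png

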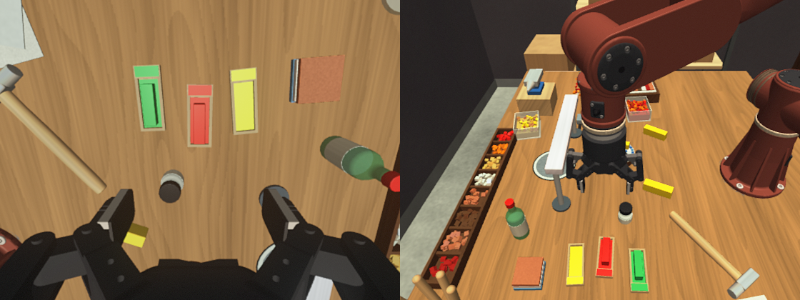

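The red bar sits in the red tray (200,122 in the left picture), and the yellow tray at (243,100) is empty. Next is the yellow bar.

Run:
```python
from act import *; from m import *
manip.move_pose([.40,-.11,.30],Rd(75)); d=camera("wrist"); pickle.dump(d,open("w3.pkl","wb"))
best=None
for c,s,px,zt,P,T in blobs(d,150):
    if c=="yellow" and abs(zt-.052)<.006: best=T; print(s,zt,rect(T))
(cx,cy),w,l,a=rect(best)
assert abs(cx-454)<8 and abs(cy+109.3)<8 and abs(a-75)<6 and l<75
pick(cx/1000,cy/1000,75)
assert .015<manip.current_width()<.024
place(.5803,.3295,5)
d=camera("wrist"); pickle.dump(d,open("w4.pkl","wb"))
for c,s,px,zt,P,T in blobs(d,100):
    if P[:,1].mean()>.2: print(c,s,P[:,2].min().round(3),zt.round(3),rect(T))
d=camera("scene"); pickle.dump(d,open("s4.pkl","wb"))
q0=manip.current_q()
# mark: look from the lamp's near side
for i,p in enumerate([(.42,-.09,.25)]):
    manip.move_pose(p,Rd(90)); manip.sleep(.1); d=camera("wrist"); pickle.dump(d,open("w5.pkl","wb")); cv2.imwrite("pics/w5.png",d["image"][:,:,::-1])
print(manip.current_time())
```

```text
693 0.05151677563426403 (array([ 454.1, -109.3]), 18.7, 67.7, 75.3)
pick False [ 0.4546 -0.1095  0.0384] w 0.01861228492756208 50.85248351097107
held 0.018853286478314427 16.9917
place True [0.579  0.3289 0.0135] 0.01880417487361871 [-0.1 -0.9  3.9]
22.0667
red 392 0.009 0.013 (array([501.4, 359.7]), 15.3, 38.3, 87.7)
red 1499 0.0 0.026 (array([498.7, 303.3]), 20.5, 68.6, 178.2)
red 724 0.005 0.03 (array([898.8, 352.3]), 39.3, 47.8, 21.5)
red 579 0.133 0.149 (array([746. , 246.6]), 21.3, 22.1, 32.2)
yellow 1645 0.0 0.026 (array([578.8, 326.5]), 20.0, 69.7, 5.6)
green 471 0.009 0.013 (array([414.7, 392.9]), 16.2, 40.1, 90.1)
green 1739 0.0 0.026 (array([415.3, 338.4]), 20.8, 69.7, 0.5)
green 103 0.092 0.114 (array([747.9, 255.8]), 5.4, 14.9, 87.3)
24.275
```

View pics/w5.png

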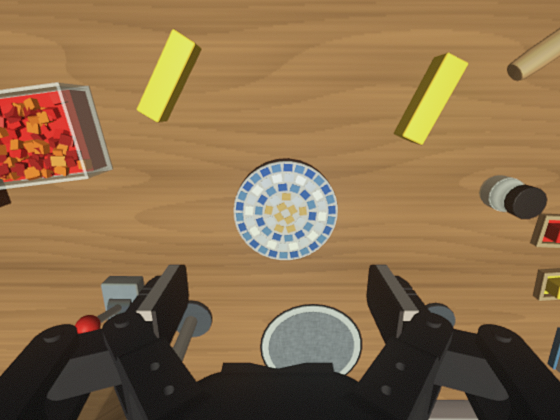

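Both bars lie flat, with tops at 26 mm. The picture shows the board at (286,210), now empty, the mark at (311,342), the lever ball at (90,326), and the lamp feet at (190,320) and (437,318). Next I fit the mark, board and lamp axes.

Run:
```python
from m import *
for n,seed in (("w5",(311,342)),("scene0",(307,272)),("w3",None),("side0",None),("w1",(295,277))):
    d=pickle.load(open(n+".pkl","rb")); W=cloud(d); s=cv2.cvtColor(d["image"],cv2.COLOR_RGB2HSV)[...,1]
    B=d["image"].astype(int)
    if seed:
        k,L=cv2.connectedComponents(((s<75)&(abs(W[...,2])<.006)).astype(np.uint8))
        l=L[seed[1],seed[0]]; P=W[L==l]
        h=cv2.convexHull(P[:,:2].astype(np.float32))[:,0]
        print(n,"mark",l,len(P),circ(h),cv2.minEnclosingCircle(h),P[:,:2].min(0),P[:,:2].max(0),P[:,2].mean())
    m=(W[...,2]>.02)&(W[...,2]<.036)&(abs(W[...,0]-.467)<.1)&(abs(W[...,1]+.08)<.1); P=W[m]
    if len(P)>50 and n in("w5","w3"):
        h=cv2.convexHull(P[:,:2].astype(np.float32))[:,0]; print(n,"board",circ(h),cv2.minEnclosingCircle(h),np.median(P[:,2]))
    # light bar top, bright and low saturation
    m=(W[...,2]>.165)&(W[...,2]<.195)&(s<60)&(B.min(2)>110)
    k,L,S,C=cv2.connectedComponentsWithStats(m.astype(np.uint8))
    if k>1:
        i=1+S[1:,4].argmax(); P=W[L==i]
        if len(P)>200: print(n,"bar",len(P),rect(P),np.median(P[:,2]))
    for c,sz,px,zt,P,T in blobs(d,30):
        if c=="red" and .095<zt<.12 and .5<P[:,0].mean()<.65: print(n,"ball",P.mean(0).round(4),rect(P),P[:,2].max(), (P.mean(0)+ .0087*((P.mean(0)-np.linalg.inv(d['view'])[:3,3])/np.linalg.norm(P.mean(0)-np.linalg.inv(d['view'])[:3,3]))).round(4))
```

```text
w5 mark 65 5234 (array([ 0.6965, -0.0387]), np.float64(0.0782)) ((0.6960958242416382, -0.03850425034761429), 0.07884174585342407) [ 0.61866985 -0.11614687] [0.75017937 0.03978033] -0.0004651758139435982
w5 board (array([ 0.4664, -0.0807]), np.float64(0.0645)) ((0.46645528078079224, -0.08082367479801178), 0.06493924558162689) 0.02685256040689582
w5 ball [ 0.5651 -0.2971  0.1111] (array([ 497.1, -228. ]), 21.6, 233.7, 45.5) 0.3121555021969391 [ 0.5698 -0.3015  0.1052]
scene0 mark 75 1684 (array([ 0.6993, -0.0381]), np.float64(0.0788)) ((0.6999286413192749, -0.03826020285487175), 0.08081024885177612) [ 0.61986737 -0.11608018] [0.77717252 0.0415737 ] 0.0003105393349167602
scene0 bar 1990 (array([644.8, -39.8]), 54.5, 388.6, 179.4) 0.17912588951900077
scene0 ball [ 0.5861 -0.309   0.1058] (array([ 584.7, -308.5]), 19.7, 21.1, 60.8) 0.11535044790572369 [ 0.5815 -0.3073  0.0986]
w3 board (array([ 0.4665, -0.0808]), np.float64(0.0645)) ((0.46663060784339905, -0.08070967346429825), 0.06495295464992523) 0.0268553932597681
w3 bar 744 (array([642.1, 118.4]), 33.4, 47.9, 89.6) 0.17830313760497402
side0 bar 2345 (array([644.2, -34.8]), 50.1, 390.0, 179.3) 0.17971093321299914
side0 ball [ 0.5797 -0.2979  0.103 ] (array([ 578.8, -298.8]), 14.7, 22.6, 127.6) 0.11171259914544318 [ 0.5804 -0.3052  0.0984]
w1 mark 73 3551 (array([ 0.6959, -0.0391]), np.float64(0.0777)) ((0.697867751121521, -0.03822481632232666), 0.08020997792482376) [ 0.61887042 -0.11651664] [0.72187157 0.03886203] -0.0004338329654619802
w1 bar 6647 (array([641.2, -69.2]), 50.2, 258.5, 179.3) 0.17845992322709292
w1 ball [ 0.5755 -0.3033  0.1045] (array([ 576.7, -305.1]), 22.0, 22.1, 109.4) 0.11029422925655952 [ 0.5787 -0.3074  0.0975]
```

```bash
cat > push.py <<'E'
from act import *
mark=np.array([.697,-.0383]); board=np.array([.4665,-.0807])
v=mark-board; dist=np.linalg.norm(v); d=v/dist
def Rt(t,d=d):
    t=np.radians(t); z=np.r_[np.sin(t)*d,-np.cos(t)]; y=np.r_[-d[1],d[0],0]; return np.c_[np.cross(y,z),y,z]
def tcp(s,t,tz=.013):   # s: leading edge along d measured from the board's start centre
    R=Rt(t); T=np.r_[board+d*(s-.011*np.cos(np.radians(t))),tz]; return T+.013*R[:,2]
E
python3 - <<'E'
from push import *
print(d,dist)
for t in (0,20,30,40,45):
    for s in (-.09,-.06,-.0492,.05,.1,dist-.0492):
        q=kinematics.inverse_kinematics(tcp(s,t),Rt(t)); print(t,round(s,3),tcp(s,t).round(3),None if q is None else np.round(q,2))
R=Rt(40,np.array([1.,0])); 
for x in (.5,.53,.65): 
    q=kinematics.inverse_kinematics([x,-.307,.08],R); print(x,None if q is None else np.round(q,2))
E
```

```text
[0.98349917 0.18091265] 0.23436725453868332
0 -0.09 [ 0.367 -0.099  0.   ] [-0.45  0.07  2.31 -0.    0.77 -2.2 ]
0 -0.06 [ 0.397 -0.094  0.   ] [-0.4   0.12  2.24 -0.    0.78 -2.16]
0 -0.049 [ 0.407 -0.092  0.   ] [-0.39  0.14  2.22 -0.    0.78 -2.14]
0 0.05 [ 0.505 -0.074  0.   ] [-0.28  0.31  2.01 -0.    0.83 -2.04]
0 0.1 [ 0.554 -0.065  0.   ] [-0.24  0.39  1.9  -0.    0.86 -1.99]
0 0.185 [ 0.638 -0.049  0.   ] [-0.19  0.52  1.69 -0.    0.93 -1.94]
20 -0.09 [ 0.372 -0.098  0.001] None
20 -0.06 [ 0.402 -0.093  0.001] None
20 -0.049 [ 0.412 -0.091  0.001] None
20 0.05 [ 0.51  -0.073  0.001] [-0.39  0.18  2.22  0.42  0.47 -2.49]
20 0.1 [ 0.559 -0.064  0.001] [-0.33  0.26  2.12  0.37  0.48 -2.39]
20 0.185 [ 0.643 -0.048  0.001] [-0.25  0.4   1.93  0.3   0.52 -2.24]
30 -0.09 [ 0.375 -0.098  0.002] None
30 -0.06 [ 0.405 -0.092  0.002] None
30 -0.049 [ 0.415 -0.09   0.002] None
30 0.05 [ 0.513 -0.072  0.002] None
30 0.1 [ 0.562 -0.063  0.002] None
30 0.185 [ 0.646 -0.048  0.002] None
40 -0.09 [ 0.378 -0.097  0.003] None
40 -0.06 [ 0.407 -0.092  0.003] None
40 -0.049 [ 0.418 -0.09   0.003] None
40 0.05 [ 0.516 -0.072  0.003] [-0.53  0.19  2.39  1.58  0.43  2.55]
40 0.1 [ 0.565 -0.063  0.003] None
40 0.185 [ 0.649 -0.047  0.003] None
45 -0.09 [ 0.379 -0.097  0.004] None
45 -0.06 [ 0.409 -0.091  0.004] None
45 -0.049 [ 0.42  -0.089  0.004] None
45 0.05 [ 0.517 -0.071  0.004] [-0.56  0.23  2.41  1.8   0.52  2.3 ]
45 0.1 [ 0.566 -0.062  0.004] [-0.47  0.29  2.32  1.85  0.46  2.34]
45 0.185 [ 0.65  -0.047  0.004] [-0.35  0.4   2.14  1.85  0.38  2.45]
0.5 None
0.53 None
0.65 None
```

```bash
cat >> push.py <<'E'
def pose(c,t,tz=.013,gap=0.):
    az=np.arctan2(*(c-.05*d)[::-1]); e=np.array([np.cos(az),np.sin(az)])
    R=Rt(t,e); T=np.r_[c-e*(.0492+gap+.011*np.cos(np.radians(t))),tz]; return T+.013*R[:,2],R
E
python3 - <<'E'
from push import *
for t in (25,30,35,40):
    for s,g in ((0,.04),(0,.02),(0,0),(.1,0),(dist,0)):
        for tz in (.013,.15):
            p,R=pose(board+s*d,t,tz,g); q=kinematics.inverse_kinematics(p,R); print(t,round(s,3),g,tz,p.round(3),None if q is None else np.round(q,2))
for x in (.5,.53,.632):
  for z in (.08,.2):
    q=kinematics.inverse_kinematics([x,-.311,z],Rd(90)); print(x,z,None if q is None else np.round(q,2))
E
```

```text
25 0 0.04 0.013 [ 0.375 -0.061  0.001] None
25 0 0.04 0.15 [ 0.375 -0.061  0.138] [-0.42 -0.61  2.54  0.12  0.79 -1.84]
25 0 0.02 0.013 [ 0.394 -0.065  0.001] [-0.4  -0.1   2.55  0.3   0.27 -2.04]
25 0 0.02 0.15 [ 0.394 -0.065  0.138] [-0.4  -0.52  2.5   0.12  0.75 -1.83]
25 0 0 0.013 [ 0.414 -0.069  0.001] [-0.39 -0.05  2.51  0.29  0.26 -2.01]
25 0 0 0.15 [ 0.414 -0.069  0.138] [-0.39 -0.45  2.45  0.11  0.71 -1.82]
25 0.1 0 0.013 [ 0.512 -0.055  0.001] [-0.28  0.15  2.29  0.22  0.27 -1.91]
25 0.1 0 0.15 [ 0.512 -0.055  0.138] [-0.28 -0.17  2.25  0.1   0.63 -1.78]
25 0.234 0 0.013 [ 0.643 -0.034  0.001] [-0.18  0.37  2.    0.14  0.35 -1.8 ]
25 0.234 0 0.15 [ 0.643 -0.034  0.138] [-0.18  0.13  1.96  0.08  0.62 -1.74]
30 0 0.04 0.013 [ 0.376 -0.061  0.002] None
30 0 0.04 0.15 [ 0.376 -0.061  0.139] None
30 0 0.02 0.013 [ 0.396 -0.066  0.002] None
30 0 0.02 0.15 [ 0.396 -0.066  0.139] [-0.42 -0.59  2.55  0.17  0.67 -1.88]
30 0 0 0.013 [ 0.415 -0.07   0.002] None
30 0 0 0.15 [ 0.415 -0.07   0.139] [-0.4  -0.51  2.51  0.16  0.63 -1.87]
30 0.1 0 0.013 [ 0.513 -0.055  0.002] [-0.29  0.14  2
[... 860 characters left out ...]
0.066  0.003] None
40 0 0.02 0.15 [ 0.399 -0.066  0.14 ] None
40 0 0 0.013 [ 0.418 -0.07   0.003] None
40 0 0 0.15 [ 0.418 -0.07   0.14 ] None
40 0.1 0 0.013 [ 0.516 -0.056  0.003] [-0.31  0.16  2.42  2.47  0.17  2.11]
40 0.1 0 0.15 [ 0.516 -0.056  0.14 ] [-0.31 -0.25  2.41  0.36  0.31 -2.05]
40 0.234 0 0.013 [ 0.648 -0.035  0.003] None
40 0.234 0 0.15 [ 0.648 -0.035  0.14 ] [-0.2   0.07  2.13  0.31  0.27 -1.97]
0.5 0.08 [-0.68  0.31  1.8  -0.    1.02 -2.25]
0.5 0.2 [-0.68  0.17  1.73 -0.    1.24 -2.25]
0.53 0.08 [-0.64  0.36  1.74 -0.    1.04 -2.22]
0.53 0.2 [-0.64  0.22  1.67 -0.    1.25 -2.22]
0.632 0.08 [-0.56  0.53  1.5  -0.    1.11 -2.13]
0.632 0.2 [-0.56  0.41  1.43 -0.    1.3  -2.13]
```

Run:
```python
from push import *; from h import cloud; import pickle
for n,p,a in (("s2",[.499,.3049,.26],-2),("s4",[.579,.3289,.26],5)):
    dd=pickle.load(open(n+".pkl","rb")); W=cloud(dd); P=(W[np.isfinite(W[...,0])]-np.array(p))@Rd(a)
    P=P[(np.hypot(P[:,0],P[:,1])<.14)]
    print(n,"cam",np.linalg.inv(dd["view"])[:3,3].round(2))
    for b in np.arange(-.34,.02,.02):
        Q=P[(P[:,2]>b)&(P[:,2]<b+.02)]
        if len(Q)>5: print(b.round(2),len(Q),"x",np.percentile(Q[:,0],[1,99]).round(3),"y",np.percentile(Q[:,1],[1,99]).round(3))
for t in (42,45,48):
    for s in (.08,.12,dist):
        for tz in (.013,.1):
            p,R=pose(board+s*d,t,tz); q=kinematics.inverse_kinematics(p,R); print(t,round(s,3),tz,p.round(3),None if q is None else np.round(q,2))
```

```text
s2 cam [0.49 0.66 0.7 ]
-0.34 8491 x [-0.086  0.066] y [-0.136  0.051]
-0.32 5023 x [-0.055  0.069] y [-0.138  0.06 ]
-0.3 3443 x [-0.019  0.069] y [-0.134  0.058]
-0.28 1442 x [-0.021  0.066] y [-0.084  0.049]
-0.26 675 x [0.015 0.04 ] y [-0.025  0.036]
-0.24 1007 x [0.008 0.049] y [-0.03   0.034]
-0.22 975 x [0.003 0.039] y [-0.031  0.036]
-0.2 789 x [0.006 0.038] y [-0.032  0.036]
-0.18 983 x [-0.001  0.039] y [-0.033  0.037]
-0.16 756 x [0.008 0.04 ] y [-0.034  0.037]
-0.14 464 x [0.01 0.04] y [-0.034  0.037]
-0.12 1032 x [-0.009  0.021] y [-0.065  0.069]
-0.1 812 x [0.005 0.022] y [-0.067  0.072]
-0.08 943 x [-0.01   0.019] y [-0.07   0.074]
-0.06 272 x [-0.008  0.015] y [-0.068  0.073]
-0.04 196 x [-0.009  0.013] y [-0.054  0.058]
-0.02 59 x [-0.007  0.013] y [-0.053  0.056]
s4 cam [ 1.36 -0.59  1.31]
-0.34 1217 x [-0.094  0.054] y [-0.127  0.049]
-0.32 792 x [-0.094  0.057] y [-0.129  0.058]
-0.3 450 x [-0.095  0.052] y [-0.099  0.058]
-0.28 183 x [-0.079  0.027] y [-0.058  0.05 ]
-0.26 66 x [-0.037  0.011] y [-0.     0.041]
-0.24 161 x [-0.036  0.033] y [-0.016  0.039]
-0.22 
[... 901 characters left out ...]
71  0.33  1.85]
45 0.08 0.1 [ 0.498 -0.059  0.091] None
45 0.12 0.013 [ 0.537 -0.053  0.004] [-0.3   0.23  2.41  2.72  0.3   1.85]
45 0.12 0.1 [ 0.537 -0.053  0.091] None
45 0.234 0.013 [ 0.649 -0.035  0.004] [-0.21  0.38  2.17  2.68  0.21  1.93]
45 0.234 0.1 [ 0.649 -0.035  0.091] None
48 0.08 0.013 [ 0.499 -0.059  0.004] [-0.35  0.2   2.51  2.78  0.42  1.77]
48 0.08 0.1 [ 0.499 -0.059  0.091] [-0.35 -0.15  2.54  2.03  0.16  2.54]
48 0.12 0.013 [ 0.538 -0.053  0.004] [-0.3   0.25  2.43  2.79  0.39  1.78]
48 0.12 0.1 [ 0.538 -0.053  0.091] [-0.3  -0.05  2.45  2.17  0.16  2.42]
48 0.234 0.013 [ 0.65  -0.035  0.004] [-0.21  0.4   2.19  2.78  0.29  1.82]
48 0.234 0.1 [ 0.65  -0.035  0.091] None
```

```bash
cat > stage1.py <<'E'
from push import *; import pickle,cv2
P=[pose(board,25,.15,.02),pose(board,25,.013,.02),pose(board+.1*d,25),pose(board+(dist-.005)*d,30)]
manip.move_pose(*P[0])
print(manip.movel(P[1][0],max_speed=.15,until_force=15),manip.current_ft_force().round(1))
for p,R in P[2:]:
    print(manip.movel(p,frame=R,max_speed=.09,until_force=30),manip.current_ft_force().round(1),manip.current_tool_pos().round(4),p.round(4),manip.current_time())
d1=camera("scene"); pickle.dump(d1,open("s6.pkl","wb"))
d2=camera("side")
cv2.imwrite("pics/s6.png",cv2.resize(np.hstack([d1["image"],d2["image"]]),(800,300))[:,:,::-1])
E
python3 stage1.py
```

```text
Traceback (most recent call last):
  File "stage1.py", line 4, in <module>
    print(manip.movel(P[1][0],max_speed=.15,until_force=15),manip.current_ft_force().round(1))
          ~~~~~~~~~~~^^^^^^^^^^^^^^^^^^^^^^^^^^^^^^^^^^^^^^
bench.Unreachable: the arm cannot follow that straight line within its joint ranges
```

```bash
sed -i 's/^P=.*/P=[pose(board,12,.15,.025),pose(board,12,.013,.025),pose(board+.1*d,22),pose(board+(dist-.005)*d,30)]/' stage1.py; python3 stage1.py
```

```text
False [0.4 0.1 0.4]
False [-1.2 -0.3 -2.2] [ 0.5106 -0.055   0.0009] [ 0.5108 -0.0551  0.0009] 27.825
False [-1.5  0.3 -0.4] [ 0.64   -0.0354  0.002 ] [ 0.64   -0.0353  0.0017] 29.425
```

View pics/s6.png

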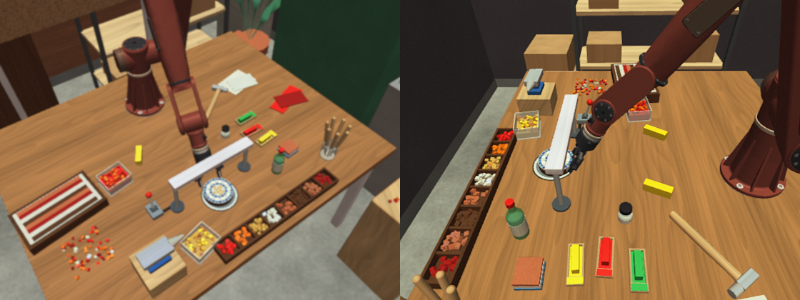

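The board now sits on the mark at (219,194 left), under the bar, and the arm is clear of the bar. I'll retreat and measure.

Run:
```python
from push import *; from m import *
p=manip.current_tool_pos(); R=manip.current_ee_rot(); e=np.r_[R[:2,2]/np.linalg.norm(R[:2,2]),0]
manip.movel(p-.1*e+[0,0,.004],max_speed=.2)
manip.move_pose([.43,-.06,.25],Rd(90)); manip.sleep(.1)
dw=camera("wrist"); pickle.dump(dw,open("w7.pkl","wb"))
ds=camera("scene"); pickle.dump(ds,open("s7.pkl","wb")); print(manip.current_time())
for n,dd in (("w",dw),("scene",ds)):
    W=cloud(dd); s=cv2.cvtColor(dd["image"],cv2.COLOR_RGB2HSV)[...,1]
    m=(W[...,2]>.02)&(W[...,2]<.036)&(abs(W[...,0]-.69)<.1)&(abs(W[...,1]+.04)<.1)
    h=cv2.convexHull(W[m][:,:2].astype(np.float32))[:,0]; print(n,"board",m.sum(),circ(h),cv2.minEnclosingCircle(h))
    m=(abs(W[...,2])<.006)&(s<75)&(np.hypot(W[...,0]-.697,W[...,1]+.038)<.09)
    h=cv2.convexHull(W[m][:,:2].astype(np.float32))[:,0]; print(n,"mark",m.sum(),circ(h),cv2.minEnclosingCircle(h))
    for c,sz,px,zt,P,T in blobs(dd,30):
        if P[:,1].mean()>.25 and .4<P[:,0].mean()<.65: print(c,sz,zt.round(3),rect(T))
cv2.imwrite("pics/w7.png",np.hstack([ds["image"][200:350,150:400],dw["image"][250:400,150:400]])[:,:,::-1].repeat(1,0))
```

```text
31.4583
w board 3839 (array([ 0.6802, -0.0394]), np.float64(0.0593)) ((0.6875271797180176, -0.03980095311999321), 0.06481204926967621)
w mark 1053 (array([ 0.6963, -0.0386]), np.float64(0.0781)) ((0.6956656575202942, -0.03859519213438034), 0.07891852408647537)
red 631 0.026 (array([497.3, 282.4]), 19.7, 32.3, 179.0)
yellow 71 0.011 (array([562.8, 304.2]), 1.4, 26.6, 4.2)
yellow 275 0.027 (array([580.1, 305.7]), 20.0, 28.0, 3.8)
scene board 1235 (array([ 0.6915, -0.0413]), np.float64(0.0652)) ((0.6914447546005249, -0.040760476142168045), 0.06705044209957123)
scene mark 495 (array([ 0.6946, -0.0358]), np.float64(0.0816)) ((0.6941007375717163, -0.03804806247353554), 0.08664950728416443)
red 1025 0.019 (array([434. , 614.3]), 136.1, 190.0, 168.3)
red 181 0.029 (array([503.5, 299.9]), 21.7, 72.1, 179.1)
yellow 155 0.03 (array([582.7, 325.1]), 19.9, 72.2, 6.5)
green 174 0.028 (array([419.7, 335. ]), 21.7, 70.8, 1.3)
```

View pics/w7.png

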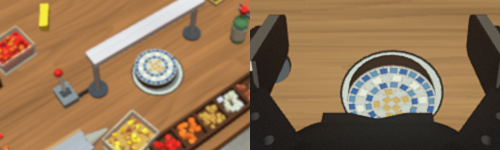

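The board is about 9 mm short of the mark's centre. It is inside, but the margin is thin, so I'll nudge it 6 mm more and then push the switch.

```bash
cat > stage2.py <<'E'
from push import *; from m import *
p,R=pose(board+(dist-.005)*d,30); e=np.r_[R[:2,2]/np.linalg.norm(R[:2,2]),0]
manip.move_pose(p-.1*e+[0,0,.05],R)
manip.movel(p-.1*e+[0,0,.002],max_speed=.2)
print(manip.movel(p+[.0065,.001,0],max_speed=.1,until_force=30),manip.current_ft_force().round(1))
p=manip.current_tool_pos(); manip.movel(p-.1*e+[0,0,.004],max_speed=.2)
effector.close(f_grip=20)
manip.move_pose([.50,-.311,.2],Rd(90)); manip.movel([.515,-.311,.08],max_speed=.2)
dw=camera("wrist"); 
print(manip.movel([.630,-.311,.08],max_speed=.07,until_force=25),manip.current_tool_pos().round(4),manip.current_ft_force().round(1),manip.current_time())
ds=camera("side"); 
manip.movel([.53,-.311,.08],max_speed=.15); manip.movel([.48,-.30,.22],max_speed=.2)
d3=camera("scene"); d4=camera("side")
for n,dd in (("scene",d3),("side",d4)):
    W=cloud(dd)
    m=(W[...,2]>.02)&(W[...,2]<.036)&(abs(W[...,0]-.69)<.1)&(abs(W[...,1]+.04)<.1)
    h=cv2.convexHull(W[m][:,:2].astype(np.float32))[:,0]; print(n,"board",m.sum(),circ(h),cv2.minEnclosingCircle(h))
    for c,sz,px,zt,P,T in blobs(dd,15):
        if .08<zt<.12 and .5<P[:,0].mean()<.75 and P[:,1].mean()<-.2: print(c,"ball",P.mean(0).round(4),px)
print(manip.current_time())
cv2.imwrite("pics/w9.png",np.hstack([d3["image"][180:330,130:400],d4["image"][90:240,120:390]])[:,:,::-1])
E
python3 stage2.py
```

```text
False [-5.4 -0.2  5.4]
True [ 0.6188 -0.3104  0.0785] [-2.2  0.1  1.1] 39.075
scene board 1235 (array([ 0.6966, -0.0406]), np.float64(0.0655)) ((0.6977198123931885, -0.04075838252902031), 0.06797434389591217)
red ball [ 0.6489 -0.3097  0.1006] [219. 289.]
side board 533 (array([ 0.6967, -0.0364]), np.float64(0.0645)) ((0.6963730454444885, -0.03711085394024849), 0.06559322774410248)
40.8583
```

View pics/w9.png

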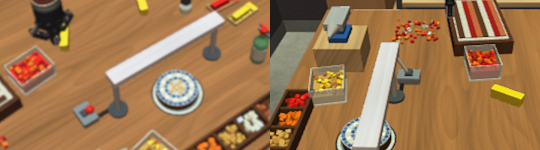

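The lever now leans away from the robot, with its ball at (88,110) left and x ≈ 0.644, which is the end stop. The board is centred on the mark at (178,90), about 3 mm off. The hand is clear.

```bash
python3 -c "
from bench import manip
print(manip.finish_job())"
```

```text
the job is handed in; nothing more can be done
None
```

I handed the job in at about 41 s: both bars lie flat in the trays of their own colours, the board is inside the mark about 3 mm off centre, and the switch lever was pushed over to its on stop last.

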